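# Set a phone board under the inspection camera and hold the boom at its mark

### The arm

A 6-joint arm with a two-finger parallel gripper is mounted at the origin on the work surface. World frame = base frame: x ahead of the robot, y to its left, z up, the work surface at z = 0. Lengths are in mm, angles in rad, forces in N, time in s.
With the tool pointing down it reaches from about 425 to 950 mm from the base axis. Payload 3.5 kg.
Tool frame: the origin (TCP) lies where the fingers leave the gripper's body, on its centre line; the fingertips stand bot.tcp_to_tips ahead of it and the grasp point (between the pads) lies 54 mm ahead of it (bot.tcp_to_tips is the distance from the TCP to the fingertips, in mm); z points along the fingers, y is the line along which they close (so a half turn about z gives the same grasp; the last joint's range is limited). The gripper opens to 85 mm and grips with 20 to 120 N. Pads are 22 mm wide; open, the fingers measure 114 mm over their backs; the gripper's body (76 mm by 85 mm) begins 54 mm behind the grasp point. The pads swing forward as they close: fully open they stand 13 mm farther back than shut.
Start: joints at [-1.256, 0.286, 1.577, -0, 1.279, -0.15], TCP at [302.585, -603.365, 303.925] pointing down, gripper open.
Joint ranges: [-2.77, 2.77], [-0.9, 2.22], [0.21, 2.48], [-1.53, 4.67], [0.24, 2.81], [-2.84, 2.84]. Speed limits (rad/s): [2.79, 2.79, 3.14, 3.14, 3.14, 3.14].

### API

Orientations are given as a unit quaternion [w, x, y, z].
In Python, from station import bot gives the robot as it stands.
- The arm moves only by the tool arm_command, never from a script. Its argument "targets" is a list of rows, each a list of 5 numbers: the opening, from -1 (shut) to 1 (fully open), then the shift along the tool's x, y, z in units of 250 mm (1.0 is 250 mm), then the turn about the tool's z in units of 2 pi rad (1.0 is 2 pi rad). In form: [[claw, x, y, z, yaw], ...]. A call has exactly 10 rows; each row is the pose to reach, as a shift and turn from the pose commanded when the call began, along the tool's axes at that moment, turning the shorter way round; what a row does not reach only later rows make up. A row lasts 1/12 s, in which the tool goes at most 41.7 mm and 7.16 degrees, less where a joint would pass 70% of its speed; a pose out of reach is approached as far as the arm can. A call with a number of a shift or a turn outside -1 to 1 is refused whole. A call with a gripper value outside its range is refused whole. The fingers move at their own pace and stop on an object; "grip_force" is the grip in N (left out, the last holds). Time passes only in rows, so rows that repeat a pose let the fingers close, or fill a call up. It gives the time, the measured TCP pose, the force, the opening and the grip force at its end, in the units of the state.
- bot.state(): the state, without advancing time (a new reading comes with each control period).
- bot.camera(name): name is "scene" or "top"; returns a dict with "image" (400x640x3 uint8, red, green, blue), "K" (3x3 intrinsics, pixels), "k1" (the pictures are not rectified: a ray, as slopes to the right and down, at radius r is drawn at 1 + k1 r^2 times it, then the intrinsics apply), "rvec" (rotation vector, rad) and "tvec" (3), from world to camera coordinates, as OpenCV has them. Camera axes: x right, y down, z forward; pixel columns grow to the right and rows downward; lengths in mm; the calibration is good to about 2 mm. A picture is of the moment at which its call begins. There is no depth.
- bot.sign_off(): hands the job in; it is judged then, once.
Trained networks look in a picture, given as the dict that the camera call returned (one of the last four; its "shot" number tells which), for a name from the list of things; names that differ only in an ending like _2 or _b are one class to them, and where a whole thing is asked for, a point or a joint stands for the part that bears it (a point fixed in the world has none). Each returns a list of dicts, best first, with "p" (0 to 1); they miss things now and then, are a little off and sometimes report something else, mostly with a low value. They report only what shows in the picture. A call takes as long as a camera call. They do not tell look-alikes from the thing itself.
- bot.masks_of(picture, query): "region" (400x640 bool, what is visible of it) and "uv" ([column, row] in pixels, amid what is visible of it).
- bot.mark_of(picture, query): "uv" ([column, row] in pixels: a listed point, or the origin of a listed thing).
The state is a dict: "time": time; "joints": joint angles; "joint_velocities": joint speeds; "joint_torque": joint torques, N m; "tool_pos": TCP position; "eef_rot": TCP orientation; "ft_force": force on the tool from outside, world axes, zero at the start; "moment": the same for the moment, N m; "opening": finger opening in mm; "grasp_force": force on a finger pad.
Only numpy, scipy, OpenCV 4.12 (cv2) and the standard library are available. Lean on these libraries where they do the work, as an engineer would, in place of code of your own. Each camera call takes 0.05 s, during which the arm holds its last target. There are 200 camera calls.

### The job

Lay the board carrier lengthwise along the narrow raised ledge of the inspection stand, level and centred to within a centimetre, and let go of it. Then press the lock button on top of the camera boom's sleeve fully down, and take the boom by its upright grip post and pull it out until its pointer stands at the rider clip on the scale, within 4 mm. The boom springs home if let go, so finish while still holding it at the mark; leave everything else on the bench where it is.

Things in the scene. Friction and masses are not known exactly. Their poses are not given: they have to be found in the camera images.
- carrier: Board carrier: a plain aluminium block, 40 (x) by 96 (y) by 20 mm high, clamping a dark green phone circuit board into its top face; about 120 g. Loose, lying flat on a black rubber mat 3 mm thick on the robot's right. Origin: centre of its underside; its y axis runs along its 96 mm length, z up. Grip it across its 40 mm width.
- stand: Stand fixed to the bench, elsewhere each time: foot plate 75 (x) by 90 (y) by 8 mm, a thin upright web and on it a narrow flat aluminium ledge 22 mm wide (x), 64 mm long (y), its top 60 mm above the bench. Origin: centre of the foot's underside; y runs along the ledge. It stands 85 mm to the robot's side of the boom's line, below where the camera is at the mark.
- ledge (a point): Centre of the top face of the stand's ledge, 60 mm above the bench; axes as the stand's. The carrier's origin goes here.
- base: Boom's fixed part. Origin: on the bench below the sleeve's mouth; the boom extends along this frame's -y. Column at y = 170 mm; black sleeve 30 wide (x), y = 0 to 220 mm, top 142 mm above the bench. Scale rail with dark lines every 10 mm: x = 23 to 43 mm (side away from the robot), y = +40 to -245 mm, top 130 mm above the bench. Place and yaw vary.
- button (a joint): Lock button: an aluminium cap of 26 mm diameter on top of the sleeve, at x = 0, y = 80 mm of the base. 0 = up (locked), 0.010 = fully down. It needs about 3 N and stays down where it is left. The boom is free only once it is pressed beyond about 0.008; until then a tooth holds the boom home.
- button_top (a point): Centre of the button's top face: 157 mm above the bench when up, 147 mm when fully down.
- boom: Sliding part. Origin: over the bar, 185 mm above the bench; axes as the base's; y in the base frame -35 mm at home (start), at most 200 mm further out. Spring home 4.5 to 7.5 N. Upright square aluminium grip post 14 by 14 mm, free 139 to 190 mm above the bench; camera 36 mm wide, 85 mm to the robot's side (-x), 102 to 155 mm above the bench; steel pointer on the far side (+x), over the rail.
- post (a point): Point on the axis of the grip post where to grip it, 172 mm above the bench; the post may be pinched along or across the boom.
- pointer (a point): Tip of the pointer, at the same y as the post in the base's frame, 133 mm above the bench, at the outer edge of the scale rail.
- rider: Rider clip fixed on the outer edge of the scale rail, elsewhere each time: a dark steel block 16 mm along the rail with an upright blade 3 mm thick. It marks how far to extend (110 to 180 mm from home). Origin: at the rail's edge, in the blade's middle plane, 126 mm above the bench; axes as the base's. The pointer is at the mark when its y in this frame is 0.
- phone: Phone lying on the mat, 72 by 150 by 8 mm; a loose bystander, leave it alone. Origin: centre of its underside.
- flux_jar: Small white jar, 40 mm across, 40 mm high; a loose bystander, leave it alone. Origin: centre of its underside.
- cleaner: Clear bottle, 40 mm across, 100 mm high; a loose bystander, leave it alone. Origin: centre of its underside.
- screw_dish: Steel dish, 70 mm across, 22 mm high; a loose bystander, leave it alone. Origin: centre of its underside.
- tweezers: Steel tweezers on the mat, about 155 mm long; a loose bystander, leave it alone. Origin: centre of its underside.
- parts_tray: Grey divided tray, 110 by 160 by 30 mm; a loose bystander, leave it alone. Origin: centre of its underside.
- meter: Hand multimeter lying flat, 80 by 160 by 35 mm; a loose bystander, leave it alone. Origin: centre of its underside.
Mind the look-alikes: they are no part of the job. Of the things shaped like the carrier, the aluminium one is meant.

How it is judged (in metres and radians):
On the way, in this order (a step that is already met when the one before it is completed fails the run):
1. the carrier lies along the stand's ledge, released, the boom still home (horizontal distance between carrier and ledge below 0.01 m and z of carrier in the frame of ledge between -0.003 and 0.004 m and angle between carrier's own z axis and vertical below 0.08 rad and angle between the y axis of carrier and the y axis of stand, either way round below 0.2 rad and linear speed of carrier below 0.02 m/s and contact force between the fingers and carrier below 0.1 N and y of boom in the frame of base above -0.045 m), for 0.2 s.
2. the lock button is pressed fully down (value of joint button above 0.0082 m), for 0.1 s.
At the end, for the whole second after the job is handed in: The robot's fingers hold the boom's head (at least 1 N) still, with the pointer within 4 mm of the rider along the scale; the carrier lies untouched at rest on the ledge, its centre within 10 mm, level within 0.08 rad, its length within 0.2 rad of the ledge's (horizontal distance between carrier and ledge below 0.01 m and z of carrier in the frame of ledge between -0.003 and 0.004 m and angle between carrier's own z axis and vertical below 0.08 rad and angle between the y axis of carrier and the y axis of stand, either way round below 0.2 rad and linear speed of carrier below 0.02 m/s and contact force between the fingers and carrier below 0.1 N and y of pointer in the frame of rider between -0.004 and 0.004 m and linear speed of boom below 0.01 m/s and contact force between the fingers and boom above 1 N); the arm keeps its last pose, push and grip.
It fails at once if a bystander is moved by more than 20 mm (distance of any of phone, flux_jar, cleaner, screw_dish, tweezers, parts_tray, meter from where it was at the start of the episode above 0.02 m).
It also fails if it takes over 69 s, if anything falls off the work surface, if the arm or the gripper's body presses on something with over 40 N, if the wrist force passes 120 N, or if a joint passes its speed limit or range.

## Working session

There is one attempt and no reset: what is moved stays moved. The work goes in short steps, Python scripts to look and compute and a tool call to move; the robot and the scene stay as the last step left them, time stands still between calls to the robot, and variables do not carry over. Pictures are saved under pics/ and viewed, at most 10 in all, crops included, and the job is handed in when it is done.

Besides the shell and the picture viewer there is one more tool, called as name([rows], argument=value, ...), one row to a line, values as JSON. arm_command: Moves the arm, as the interface text tells. Shifts and turns lie within -1 to 1; 1 stands for 250 mm of shift or 2 pi rad of turn. Its arguments: {"type":"object","properties":{"targets":{"type":"array","items":{"type":"array","items":{"type":"number"}}},"grip_force":{"type":"number"}},"required":["targets"]}

```bash
mkdir -p pics
cat > h.py <<'E'
import numpy as np, cv2
from station import bot
def proj(c,P):
    R=cv2.Rodrigues(np.array(c["rvec"],float))[0]; p=np.atleast_2d(P)@R.T+np.array(c["tvec"],float).ravel()
    s=p[:,:2]/p[:,2:]; r2=(s**2).sum(1,keepdims=True); s=s*(1+c["k1"]*r2); K=np.array(c["K"])
    return s@K[:2,:2].T+K[:2,2]
def ray(c,uv):
    K=np.array(c["K"]); d=(np.array(uv,float)-K[:2,2])/np.array([K[0,0],K[1,1]]); s=d.copy()
    for _ in range(30): s=d/(1+c["k1"]*(s@s))
    R=cv2.Rodrigues(np.array(c["rvec"],float))[0]
    return -R.T@np.array(c["tvec"],float).ravel(), R.T@np.r_[s,1]
def atz(c,uv,z):
    o,d=ray(c,uv); return o+d*(z-o[2])/d[2]
def tri(c1,u1,c2,u2):
    a,d=ray(c1,u1);b,e=ray(c2,u2); t=np.linalg.lstsq(np.c_[d,-e],b-a,rcond=None)[0]
    p,q=a+d*t[0],b+e*t[1]; return (p+q)/2,np.linalg.norm(p-q)
E
python3 - <<'E'
from h import *
np.set_printoptions(precision=1,suppress=True)
cs={n:bot.camera(n) for n in("scene","top")}
for n,c in cs.items():
    cv2.imwrite(f"pics/{n}0.png",c["image"][:,:,::-1]); print(n,ray(c,[320,200]),c["k1"])
H=dict(carrier=3,ledge=60,stand=0,base=0,button_top=157,post=172,pointer=133,rider=126,boom=185,phone=3,meter=0,parts_tray=0,cleaner=0,flux_jar=0,screw_dish=0,tweezers=3)
for q,z in H.items():
    for n,c in cs.items():
        print(q,n,[(round(m["p"],2),np.round(m["uv"]),atz(c,m["uv"],z)) for m in bot.mark_of(c,q)[:3]])
print(bot.state(), bot.tcp_to_tips)
E
```

```text
scene (array([1351.4, -815.3, 1234.2]), array([-0.5,  0.5, -0.7])) -0.00508047164142984
top (array([ 410.2,   -3.2, 1492.2]), array([ 0.1,  0. , -1. ])) -0.0829140732879843
carrier scene [(0.71, array([203., 236.]), array([ 269.5, -334.4,    3. ])), (0.69, array([275., 211.]), array([360. , -77.9,   3. ])), (0.56, array([171., 257.]), array([ 268.5, -466.4,    3. ]))]
carrier top [(0.82, array([412., 226.]), array([ 459.8, -316.4,    3. ])), (0.7, array([411., 282.]), array([ 267. , -314.9,    3. ])), (0.53, array([450., 286.]), array([ 252.8, -452.8,    3. ]))]
ledge scene [(0.96, array([319., 211.]), array([514.5,  -5.6,  60. ]))]
ledge top [(0.92, array([324., 208.]), array([511.9,  -7.6,  60. ]))]
stand scene [(0.75, array([319., 224.]), array([522.3, -11.3,   0. ]))]
stand top [(0.56, array([324., 211.]), array([507.6,  -5.1,   0. ]))]
base scene [(0.64, array([365., 216.]), array([611.4, 132.4,   0. ]))]
base top [(0.72, array([283., 186.]), array([591.5, 141.5,   0. ]))]
button_top scene [(0.58, array([382., 170.]), array([602.2, 225.3, 157. ]))]
button_top top [(0.42, array([
[... 1726 characters left out ...]
0. ]))]
screw_dish top [(0.75, array([451., 197.]), array([ 566.1, -456.6,    0. ]))]
tweezers scene [(0.56, array([368., 203.]), array([578.7, 189.6,   3. ]))]
tweezers top [(0.53, array([403., 251.]), array([ 370.8, -286.3,    3. ])), (0.32, array([197., 239.]), array([397.5, 439.4,   3. ]))]
{'time': 1.7, 'joints': array([-1.3,  0.3,  1.6, -0. ,  1.3, -0.2]), 'joint_velocities': array([ 0., -0.,  0., -0., -0.,  0.]), 'joint_torque': array([ -0. , -40.6, -29.3,  -0. ,   0. ,   0. ]), 'tool_pos': array([ 302.6, -603.4,  303.9]), 'eef_rot': array([0. , 1. , 0.2, 0. ]), 'ft_force': array([-0.5,  0.6,  0.4]), 'moment': array([0., 0., 0.]), 'grasp_force': 0.0, 'opening': 85.30312701518274} 72.6
```

Run:
```python
import cv2
a=cv2.imread("pics/top0.png");b=cv2.imread("pics/scene0.png")
cv2.imwrite("pics/t1.png",cv2.resize(a[130:310,230:480],None,fx=3.2,fy=3.2,interpolation=cv2.INTER_CUBIC))
cv2.imwrite("pics/s1.png",cv2.resize(b[140:340,140:410],None,fx=2.9,fy=2.9,interpolation=cv2.INTER_CUBIC))
```

```text
(no output)
```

View pics/t1.png

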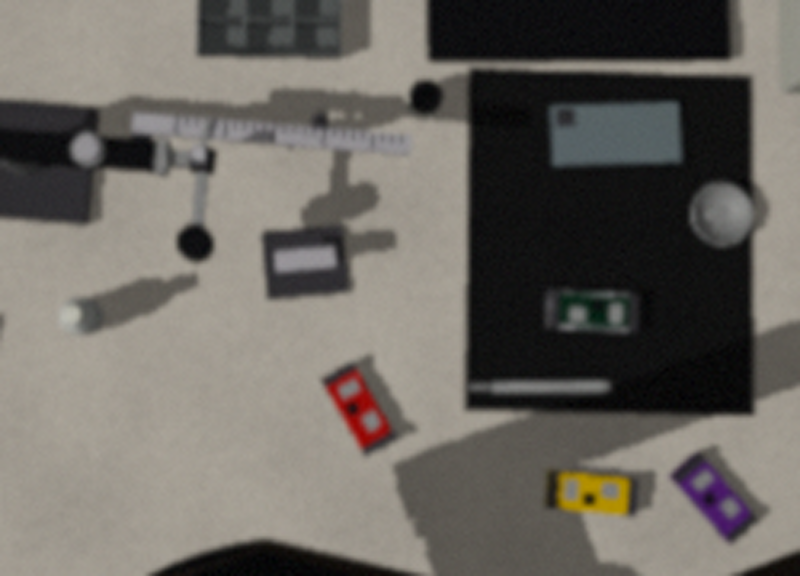

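View pics/s1.png

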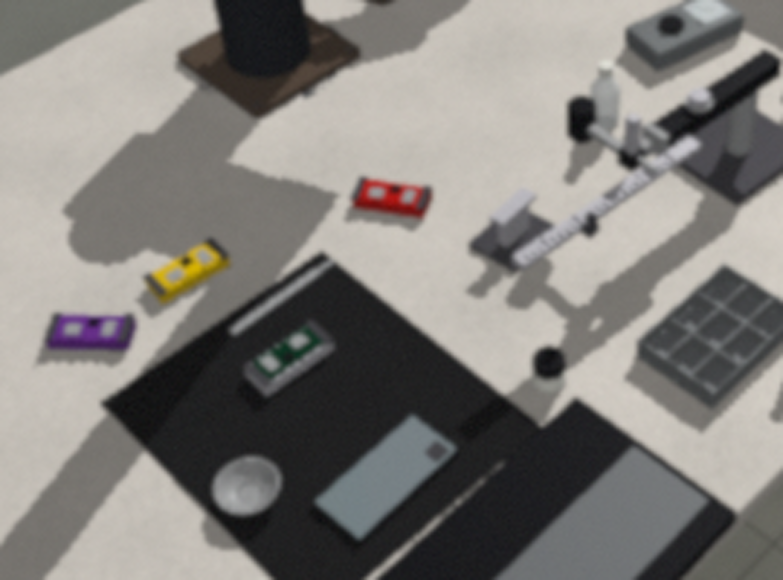

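Run:
```python
from h import *
np.set_printoptions(precision=1,suppress=True)
cs={n:bot.camera(n) for n in("scene","top")}
def rect(c,reg,z,lab):
    k=max(cv2.findContours(reg.astype(np.uint8),0,cv2.CHAIN_APPROX_NONE)[0],key=cv2.contourArea)
    W=np.array([atz(c,p[0],z)[:2] for p in k],np.float32)
    r=cv2.minAreaRect(W); print(lab,"rect",r, "box",cv2.boxPoints(r).tolist() and cv2.boxPoints(r).round(1).tolist())
for n,c in cs.items():
    for q,z in (("carrier",23),("ledge",60),("stand",8),("rider",140),("button_top",157)):
        for m in bot.masks_of(c,q)[:4]:
            print(n,q,round(m["p"],2),np.round(m["uv"]),m["region"].sum())
            if m["region"].sum()>8 and n=="top": rect(c,m["region"],z,q)
c=cs["top"]; g=cv2.cvtColor(c["image"],cv2.COLOR_RGB2GRAY)
print(g[200:222,310:340])
reg=np.zeros_like(g); reg[204:216,314:337]=g[204:216,314:337]>115; rect(c,reg,60,"ledge thr")
print(g[164:178,270:362:3])
for n in cs:
  for q in("carrier","ledge","button_top","post","pointer","rider","base"):
    pass
t=lambda q,i=0,j=0:tri(cs["scene"],bot.mark_of(cs["scene"],q)[i]["uv"],cs["top"],bot.mark_of(cs["top"],q)[j]["uv"])
for q in("ledge","button_top","post","pointer"): print(q,t(q))
print("rider",t("rider",0,1),bot.state()["time"])
```

```text
scene carrier 0.91 [242. 262.] 332
scene carrier 0.8 [274. 208.] 277
scene carrier 0.78 [203. 233.] 336
scene carrier 0.71 [169. 255.] 364
scene ledge 0.89 [314. 218.] 375
scene ledge 0.55 [385. 190.] 2105
scene rider 0.51 [344. 215.] 23
scene rider 0.25 [352. 188.] 363
scene button_top 0.54 [378. 172.] 18
top carrier 0.77 [411. 228.] 281
carrier rect ((456.242431640625, -321.7076721191406), (34.66777038574219, 94.68690490722656), 1.1565691232681274) box [[438.0, -274.70001220703125], [439.8999938964844, -369.3999938964844], [474.5, -368.70001220703125], [472.6000061035156, -274.0]]
top carrier 0.72 [414. 284.] 384
carrier rect ((260.9860534667969, -321.6712646484375), (104.68283081054688, 45.07858657836914), 87.4056167602539) box [[236.10000610351562, -372.8999938964844], [281.1000061035156, -375.0], [285.8999938964844, -270.3999938964844], [240.8000030517578, -268.3999938964844]]
top carrier 0.55 [450. 286.] 309
carrier rect ((258.6982116699219, -452.98272705078125), (93.6083755493164, 41.132965087890625), 41.705894470214844) box [[210.10000610351562, -468.79998779296875], [237.399
[... 6107 characters left out ...]
3 142 146 157]
 [ 12  18  14 105  85 141 146 149  96 131 155 154 157 155 151 149 145 129
  140 142 140 135 118 132 142 133 139 144 146 148 156]
 [ 19  15  12 104  81 120 129 152  87 106 157 157 159 157 156 153 153 143
  149 149 149 136  97 113 141 139 143 143 143 142 156]]
ledge (array([511.1,  -9.5,  61.1]), np.float64(6.826428435725387))
button_top (array([560.1, 121.4, -23.1]), np.float64(265.2982407170157))
post (array([603.4,  91.5, 174.7]), np.float64(16.121245626150944))
pointer (array([640.7, 102.6, 120.9]), np.float64(9.859911804530318))Traceback (most recent call last):
  File "<stdin>", line 22, in <module>
  File "<stdin>", line 20, in <lambda>
IndexError: list index out of range
```

```bash
cat >> h.py <<'E'
from scipy.optimize import minimize
def box(x,y,a,lx,ly,z0,z1):
    P=np.array([[i*lx/2,j*ly/2,z] for i in(-1,1) for j in(-1,1) for z in(z0,z1)])
    R=np.array([[np.cos(a),-np.sin(a)],[np.sin(a),np.cos(a)]]); P[:,:2]=P[:,:2]@R.T+[x,y]; return P
def soft(c,P,S=8):
    uv=proj(c,P); h=cv2.convexHull(((uv+.5)*S*16).astype(np.int32))
    m=np.zeros((400*S,640*S),np.uint8); cv2.fillConvexPoly(m,h,255,shift=4)
    return cv2.resize(m,(640,400),interpolation=cv2.INTER_AREA)/255.
def fit(cams,obs,x0,lx,ly,z0,z1):
    f=lambda p:sum(((soft(c,box(p[0],p[1],p[2]/50,lx,ly,z0,z1),4)-o)**2*w).sum() for c,(o,w) in zip(cams,obs))
    r=minimize(f,[x0[0],x0[1],x0[2]*50],method="Nelder-Mead",options=dict(initial_simplex=[[x0[0]+i,x0[1]+j,x0[2]*50+k] for i,j,k in((0,0,0),(6,0,0),(0,6,0),(0,0,5))],maxiter=90,xatol=.1,fatol=.01))
    return r.x*[1,1,.02],r.fun
E
cat > f.py <<'E'
from h import *
np.set_printoptions(precision=2,suppress=True)
cs={n:bot.camera(n) for n in("scene","top")}
c=cs["top"];
for n,c in cs.items():
    I=c["image"].astype(float); g=I.max(2)
    x,y=np.round(proj(c,[456,-320,15])[0]).astype(int)
    w=np.zeros(g.shape); w[y-18:y+19,x-26:x+27]=1
    if n=="scene": w[:y-13]=0
    else: w[y+16:]=0
    bg=np.median(g[w>0]); print("mat",bg)
    m=(g>bg+18).astype(np.uint8)*w.astype(np.uint8); m=cv2.morphologyEx(m,cv2.MORPH_CLOSE,np.ones((9,9)))
    k,l,s,ce=cv2.connectedComponentsWithStats(m); i=1+np.argmax(s[1:,4]); print(n,s[i])
    o=(l==i).astype(float); c["car"]=(o,w)
    g2=g.copy(); x,y=np.round(proj(c,[504,-9.5,60])[0]).astype(int)
    w=np.zeros(g.shape); w[y-7:y+8,x-15:x+16]=1
    hi=150; lo=50; c["led"]=(np.clip((g-lo)/(np.percentile(g[w>0],85)-lo),0,1),w)
    print("led px",x,y)
T,S=cs["top"],cs["scene"]
print("carrier",fit([T],[T["car"]],(456,-320,0),40,96,3,23),fit([S],[S["car"]],(456,-320,0),40,96,3,23))
print("ledge",fit([T],[T["led"]],(504,-9.5,.11),22,64,60,60))
a,b=np.round(proj(S,[504,-9.5,60])[0]).astype(int)
v=[]
for c,p in((T,[456,-320,15]),(S,[456,-320,15]),(S,[504,-9.5,60])):
    x,y=np.round(proj(c,p)[0]).astype(int); im=c["image"][:,:,::-1][y-22:y+23,x-22:x+23]; im=cv2.resize(im,None,fx=6,fy=6,interpolation=cv2.INTER_NEAREST)
    q=box(504,-9.5,.11,22,64,60,60) if p[0]==504 else box(456,-320,0,40,96,3,23)
    for u in proj(c,q): cv2.circle(im,tuple(int(t) for t in ((u-[x-22,y-22]+.5)*6)),2,(0,0,255),-1)
    v.append(im)
cv2.imwrite("pics/chk.png",np.hstack(v)); print(bot.state()["time"])
E
python3 f.py
```

```text
mat 34.0
scene [213 248  43  29 627]
led px 316 210
mat 18.0
top [400 220  29  15 377]
led px 325 211
carrier (array([ 456.94, -321.11,   -0.01]), np.float64(28.19666282199154)) (array([ 461.05, -325.13,   -0.04]), np.float64(212.8529334871203))
ledge (array([504.29,  -8.06,   0.12]), np.float64(53.329333628480114))
2.9
```

View pics/chk.png

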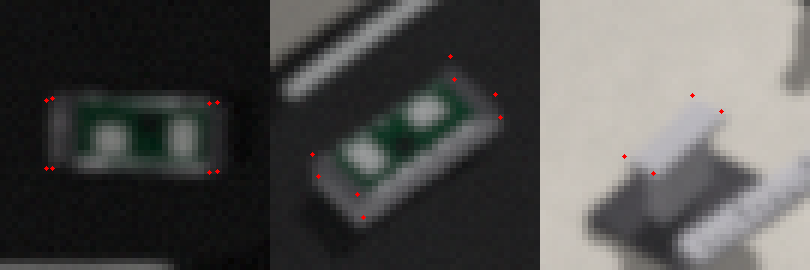

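```bash
cat >> h.py <<'E'
from scipy.spatial.transform import Rotation as Ro
def plan(p,yaw):
    """shift/turn units from current pose to TCP p, tool y axis along world direction (-sin?)... yaw=world angle of tool y (mod pi)"""
    s=bot.state(); q=s["eef_rot"]; R=Ro.from_quat(np.r_[q[1:],q[0]]).as_matrix()
    cur=np.arctan2(R[1,1],R[0,1]); d=(yaw-cur+np.pi/2)%np.pi-np.pi/2   # world ccw
    print("t",round(s["time"],2),"pos",s["tool_pos"].round(1),"yaw tool y",round(cur,3),"tool z",R[:,2].round(3),"open",round(s["opening"],1))
    print("shift",(R.T@(np.array(p)-s["tool_pos"])/250).round(4),"turn",round(-d/2/np.pi,4),"alt",round(-(d-np.sign(d)*np.pi)/2/np.pi,4),"j6",s["joints"][[0,5]].round(3))
E
python3 -c "
from h import *
plan([458,-322,150],0)"
```

```text
t 2.9 pos [ 302.6 -603.4  303.9] yaw tool y -1.106 tool z [ 0.  0. -1.] open 85.7
shift [ 1.0602 -0.7274  0.6157] turn -0.176 alt 0.324 j6 [-1.256 -0.15 ]
```

arm_command([
  [1,0.3,-0.21,0.15,-0.05],
  [1,0.6,-0.42,0.3,-0.1],
  [1,1,-0.7,0.45,-0.176],
  [1,1,-0.7,0.45,-0.176],
  [1,1,-0.7,0.45,-0.176],
  [1,1,-0.7,0.45,-0.176],
  [1,1,-0.7,0.45,-0.176],
  [1,1,-0.7,0.45,-0.176],
  [1,1,-0.7,0.45,-0.176],
  [1,1,-0.7,0.45,-0.176],
], grip_force=40)

```text
time: 3.73
tool_pos: [448.1, -332.7, 190.4]
eef_rot: [-0.001, 0.705, 0.709, 0.0]
ft_force: [-0.5, -0.5, -0.0]
opening: 85.2
grasp_force: 0.0
```

```bash
python3 -c "
from h import *
plan([458,-322,79],0)"
```

```text
t 3.73 pos [ 448.1 -332.7  190.4] yaw tool y 0.005 tool z [-0.001  0.001 -1.   ] open 85.2
shift [0.042  0.0405 0.4458] turn 0.0008 alt -0.4992 j6 [-0.82  -0.825]
```

arm_command([
  [1,0.042,0.04,0.1,0],
  [1,0.042,0.04,0.2,0],
  [1,0.042,0.04,0.3,0],
  [1,0.042,0.04,0.4,0],
  [1,0.042,0.04,0.43,0],
  [1,0.042,0.04,0.445,0],
  [1,0.042,0.04,0.445,0],
  [-0.4,0.042,0.04,0.445,0],
  [-0.4,0.042,0.04,0.445,0],
  [-0.4,0.042,0.04,0.445,0],
])

```text
time: 4.57
tool_pos: [458.4, -325.3, 81.9]
eef_rot: [0.002, 0.707, 0.707, -0.0]
ft_force: [-0.0, 0.1, 1.1]
opening: 51.3
grasp_force: 0.0
```

arm_command([
  [-0.4,0,0,0,0],
  [-0.4,0,0,0,0],
  [-0.4,0,0,0,0],
  [-0.4,0,0,0,0],
  [-0.4,0,0,-0.05,0],
  [-0.4,0,0,-0.15,0],
  [-0.4,0,0,-0.25,0],
  [-0.4,0,0,-0.35,0],
  [-0.4,0,0,-0.4,0],
  [-0.4,0,0,-0.4,0],
])

```text
time: 5.4
tool_pos: [458.8, -325.5, 184.0]
eef_rot: [0.003, 0.707, 0.707, -0.0]
ft_force: [1.0, -1.2, -0.8]
opening: 38.8
grasp_force: 41.4
```

Run:
```python
from h import *
v=[]
for n in("scene","top"):
    c=bot.camera(n); p=bot.state()["tool_pos"]; x,y=np.round(proj(c,p-[0,0,60])[0]).astype(int)
    v.append(cv2.resize(c["image"][max(0,y-40):,max(0,x-40):][:80,:80,::-1],(400,400),interpolation=cv2.INTER_CUBIC)); print(x,y)
cv2.imwrite("pics/g.png",np.hstack(v)); print(bot.state()["grasp_force"])
plan([504.8,-9.2,200],.115)
```

```text
234 240
422 226
41.39102339744568
t 5.5 pos [ 457.3 -324.   179.8] yaw tool y -0.0 tool z [-0.  0. -1.] open 38.8
shift [ 1.2593  0.1898 -0.0805] turn -0.0183 alt 0.4817 j6 [-0.797 -0.797]
```

View pics/g.png

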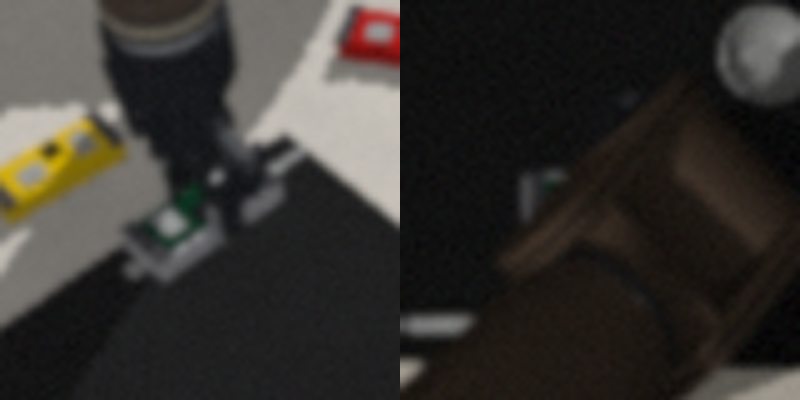

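arm_command([
  [-0.4,0.05,0.01,-0.04,0],
  [-0.4,0.15,0.02,-0.08,0],
  [-0.4,0.27,0.04,-0.08,0],
  [-0.4,0.4,0.06,-0.08,-0.005],
  [-0.4,0.53,0.08,-0.08,-0.01],
  [-0.4,0.65,0.1,-0.08,-0.018],
  [-0.4,0.77,0.12,-0.08,-0.018],
  [-0.4,0.87,0.13,-0.08,-0.018],
  [-0.4,0.94,0.14,-0.08,-0.018],
  [-0.4,1,0.15,-0.08,-0.018],
])

```text
time: 6.33
tool_pos: [493.9, -71.5, 198.5]
eef_rot: [-0.002, 0.665, 0.746, -0.001]
ft_force: [-0.2, 0.1, -1.5]
opening: 38.8
grasp_force: 41.4
```

```bash
python3 -c "
from h import *
bot.camera('top');plan([504.8,-11,170],.115)"
```

```text
t 6.38 pos [494.1 -69.9 198.5] yaw tool y 0.115 tool z [-0.004  0.004 -1.   ] open 38.8
shift [0.2287 0.0701 0.1147] turn 0.0 alt -0.5 j6 [-0.345 -0.462]
```

arm_command([
  [-0.4,0.08,0.02,0,0],
  [-0.4,0.16,0.05,0.03,0],
  [-0.4,0.21,0.07,0.07,0],
  [-0.4,0.229,0.07,0.1,0],
  [-0.4,0.229,0.07,0.115,0],
  [-0.4,0.229,0.07,0.115,0],
  [-0.4,0.229,0.07,0.115,0],
  [-0.4,0.229,0.07,0.115,0],
  [-0.4,0.229,0.07,0.115,0],
  [-0.4,0.229,0.07,0.115,0],
])

```text
time: 7.22
tool_pos: [506.4, -16.1, 172.0]
eef_rot: [0.001, 0.666, 0.746, 0.0]
ft_force: [0.5, -0.2, -1.6]
opening: 38.9
grasp_force: 41.4
```

Run:
```python
from h import *
c=bot.camera("scene");t=bot.camera("top"); plan([504.8,-11,137],.115); p=bot.state()["tool_pos"]
x,y=np.round(proj(c,[505,-11,75])[0]).astype(int); S=9
im=cv2.resize(c["image"][y-30:y+30,x-40:x+40,::-1],None,fx=S,fy=S,interpolation=cv2.INTER_CUBIC)
a=.115; d=np.array([-np.sin(a),np.cos(a)])
def dots(P,col):
    for u in proj(c,P): cv2.circle(im,tuple(int(t) for t in ((u-[x-40,y-30]+.5)*S)),3,col,-1)
cx,cy=p[:2]+2*d; zb=p[2]-76.8
dots(box(cx,cy,a,40,96,zb,zb+20),(0,0,255)); dots(box(504.8,-9.2,a,22,64,60,60),(0,255,0))
cv2.imwrite("pics/l.png",im)
```

```text
t 7.32 pos [506.3 -15.9 171.9] yaw tool y 0.112 tool z [ 0.001 -0.    -1.   ] open 38.4
shift [ 0.0203 -0.0038  0.1394] turn -0.0004 alt 0.4996 j6 [-0.232 -0.344]
```

View pics/l.png

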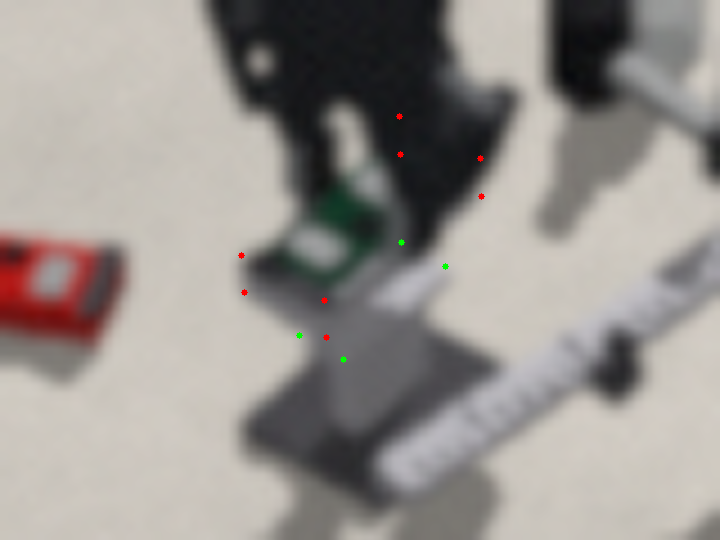

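arm_command([
  [-0.4,0.01,-0.002,0.03,0],
  [-0.4,0.02,-0.004,0.06,0],
  [-0.4,0.02,-0.004,0.09,0],
  [-0.4,0.02,-0.004,0.11,0],
  [-0.4,0.02,-0.004,0.12,0],
  [-0.4,0.02,-0.004,0.127,0],
  [-0.4,0.02,-0.004,0.132,0],
  [-0.4,0.02,-0.004,0.135,0],
  [-0.4,0.02,-0.004,0.135,0],
  [-0.4,0.02,-0.004,0.135,0],
])

```text
time: 8.15
tool_pos: [505.0, -10.7, 138.8]
eef_rot: [0.0, 0.666, 0.746, 0.0]
ft_force: [-3.0, 1.3, 5.5]
opening: 38.9
grasp_force: 42.1
```

Run:
```python
from h import *
c=bot.camera("scene");t=bot.camera("top"); plan([504.8,-11,137],.115); print(bot.state()["ft_force"])
```

```text
t 8.25 pos [505.  -10.7 138.8] yaw tool y 0.113 tool z [ 0.001 -0.    -1.   ] open 38.7
shift [-0.001  -0.0009  0.0073] turn -0.0003 alt 0.4997 j6 [-0.222 -0.335]
[-3.09451263  0.20765756  5.7586364 ]
```

arm_command([
  [0.0,0,0,0,0],
  [0.1,0,0,0,0],
  [0.3,0,0,0,0],
  [0.4,0,0,0,0],
  [0.4,0,0,0,0],
  [0.4,0,0,0,0],
  [0.4,0,0,-0.03,0],
  [0.4,0,0,-0.08,0],
  [0.4,0,0,-0.16,0],
  [0.4,0,0,-0.25,0],
])

```text
time: 9.08
tool_pos: [503.8, -10.5, 200.2]
eef_rot: [-0.001, 0.666, 0.746, -0.001]
ft_force: [1.0, 0.3, -0.1]
opening: 59.9
grasp_force: 0.0
```

arm_command([
  [0.4,0,0,-0.05,0],
  [0.4,0,0,-0.15,0],
  [0.4,-0.1,0,-0.25,0],
  [0.4,-0.2,0,-0.25,0],
  [0.4,-0.35,-0.1,-0.25,0],
  [-0.4,-0.5,-0.2,-0.25,0],
  [-1,-0.6,-0.3,-0.25,0],
  [-1,-0.6,-0.3,-0.25,0],
  [-1,-0.6,-0.3,-0.25,0],
  [-1,-0.6,-0.3,-0.25,0],
])

```text
time: 9.92
tool_pos: [446.9, -168.3, 263.1]
eef_rot: [0.0, 0.666, 0.746, 0.0]
ft_force: [-0.6, 0.4, -0.1]
opening: 0.6
grasp_force: 0.0
```

```bash
cat > look.py <<'E'
from h import *
np.set_printoptions(precision=1,suppress=True)
plan([500,0,200],.1)
c=bot.camera("scene");t=bot.camera("top"); out=[]
a=.115
for n,cc in(("s",c),("t",t)):
    x,y=np.round(proj(cc,[555,30,100])[0]).astype(int); S=8; w,h=50,37
    im=cv2.resize(cc["image"][y-h:y+h,x-w:x+w,::-1],None,fx=S,fy=S,interpolation=cv2.INTER_CUBIC)
    for P,col in((box(504.8,-9.2,a,40,96,60,80),(0,0,255)),):
        for u in proj(cc,P): cv2.circle(im,tuple(int(t) for t in ((u-[x-w,y-h]+.5)*S)),2,col,-1)
    print(n,x-w,y-h); cv2.imwrite(f"pics/after_{n}.png",im)
    cv2.imwrite(f"pics/full_{n}.png",cc["image"][:,:,::-1])
E
python3 look.py
```

```text
t 9.92 pos [ 446.9 -168.3  263.1] yaw tool y 0.112 tool z [ 0.  0. -1.] open 0.6
shift [0.6 0.3 0.3] turn 0.0019 alt -0.4981 j6 [-0.6 -0.7]
s 284 166
t 263 157
```

View pics/after_t.png

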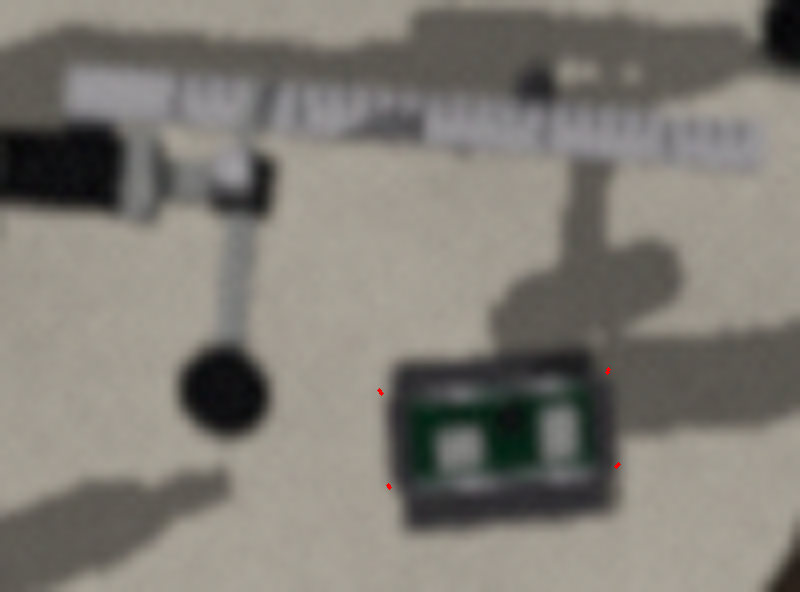

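View pics/after_s.png

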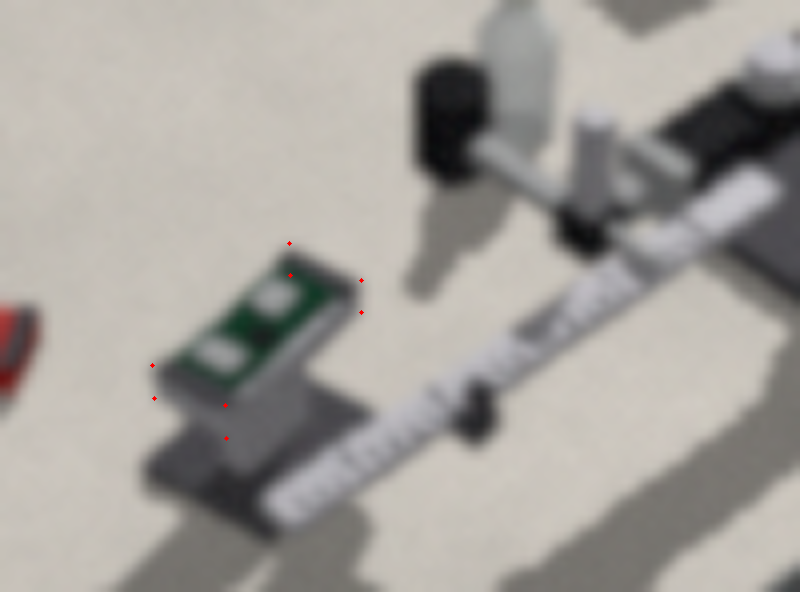

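Run:
```python
from h import *
np.set_printoptions(precision=2,suppress=True)
t=bot.camera("top");s=bot.camera("scene")
T=lambda x,y,z:atz(t,[263+x/8-.5,157+y/8-.5],z)[:2]
Sx=lambda x,y,z:atz(s,[284+x/8-.5,166+y/8-.5],z)[:2]
A,B=T(67,90,130),T(763,146,130); print("top rail",A,B,np.linalg.norm(A-B))
C,D=Sx(772,185,130),Sx(275,513,130); print("scene rail",C,D,np.linalg.norm(C-D))
for A,B in((A,B),(C,D)):
    y=(A-B)/np.linalg.norm(A-B); a=np.arctan2(-y[0],y[1]); x=np.array([y[1],-y[0]]); o=(A+B)/2-33*x+102.5*y
    print("yaw",a,"base",o,"button",o+80*y,"post home",o-35*y)
    f=lambda p:np.array([(p-o)@x,(p-o)@y])
    print("ledge",f(np.array([504.8,-9.2])),"rider top view",f(T(537,85,135)),"posttop",f(T(235,165,190)),"pointer/rider scene",f(Sx(475,412,133)),f(Sx(595,115,190)))
print("button top mark",atz(t,[257.2,176.3],157), [ (m["p"],m["uv"]) for m in bot.mark_of(t,"button_top")+bot.mark_of(s,"button_top")])
for q,z in(("rider",126),("pointer",133),("post",172),("button_top",157)):
    for c in(t,s): print(q,[(round(m["p"],2),atz(c,m["uv"],z)[:2],f(atz(c,m["uv"],z)[:2])) for m in bot.mark_of(c,q)])
```

```text
top rail [634.63 169.68] [ 618.08 -113.48] 283.647489854014
scene rail [642.6  168.06] [ 622.08 -115.43] 284.2249964369062
yaw -0.05837023758912348 base [599.39 132.35] button [604.06 212.22] post home [597.35  97.41]
ledge [ -86.18 -146.83] rider top view [  49.62 -150.97] posttop [ -0.48 -36.66] pointer/rider scene [  53.32 -151.69] [  3.   -34.72]
yaw -0.0722514601888554 base [606.82 130.93] button [612.6  210.72] post home [604.3   96.02]
ledge [ -91.64 -147.13] rider top view [  44.19 -149.38] posttop [ -7.49 -35.78] pointer/rider scene [  47.91 -150.06] [ -4.03 -33.79]
button top mark [601.7  208.92 157.  ] [(0.37, [255.5, 175.4]), (0.44, [379.6, 168.6])]
rider [(0.65, array([506.96, -12.55]), array([ -89.24, -150.31])), (0.34, array([633.47,  -6.81]), array([  36.52, -135.45]))]
rider [(0.43, array([638.18, -22.56]), array([  42.35, -150.83]))]
pointer [(0.64, array([639.37,  88.11]), array([ 35.55, -40.36])), (0.2, array([406.45, 407.34]), array([-219.8 ,  261.23]))]
pointer [(0.58, array([652.99,  74.64]), array([ 50.1 , -52.81]))]
post [(0.53, array([600.29, 101.51]), array([ -4.4 , -29.82]))]
post [(0.82, array([596.45,  94.47]), array([ -7.72, -37.11]))]
button_top [(0.37, array([604.48, 214.47]), array([-8.37, 83.16]))]
button_top [(0.44, array([592.65, 223.77]), array([-20.84,  91.58]))]
```

```bash
python3 -c "
from h import *
plan([605,212,290],1.51)"
```

```text
t 10.62 pos [ 447.  -168.1  262.7] yaw tool y 0.113 tool z [-0.  0. -1.] open 0.0
shift [ 1.4394  0.7996 -0.1093] turn -0.2223 alt 0.2777 j6 [-0.573 -0.686]
```

arm_command([
  [-1,0.05,0.03,-0.11,-0.02],
  [-1,0.2,0.1,-0.11,-0.04],
  [-1,0.35,0.2,-0.11,-0.06],
  [-1,0.5,0.3,-0.11,-0.08],
  [-1,0.63,0.38,-0.11,-0.1],
  [-1,0.75,0.46,-0.11,-0.12],
  [-1,0.85,0.54,-0.11,-0.14],
  [-1,0.93,0.6,-0.11,-0.16],
  [-1,1,0.65,-0.11,-0.18],
  [-1,1,0.7,-0.11,-0.2],
])

```text
time: 11.45
tool_pos: [592.8, 103.2, 289.9]
eef_rot: [-0.0, 0.099, 0.995, 0.001]
ft_force: [0.1, -0.6, -0.2]
opening: -0.0
grasp_force: 0.0
```

```bash
python3 -c "
from h import *
bot.camera('top');plan([605,212,240],1.51)"
```

```text
t 11.5 pos [594.6 101.8 290. ] yaw tool y 1.376 tool z [ 0.002  0.    -1.   ] open 0.0
shift [0.045  0.4403 0.2004] turn -0.0214 alt 0.4786 j6 [ 1.000e-03 -1.374e+00]
```

arm_command([
  [-1,0.01,0.1,0,-0.01],
  [-1,0.02,0.22,0,-0.021],
  [-1,0.045,0.33,0.05,-0.021],
  [-1,0.045,0.41,0.1,-0.021],
  [-1,0.045,0.44,0.15,-0.021],
  [-1,0.045,0.44,0.2,-0.021],
  [-1,0.045,0.44,0.2,-0.021],
  [-1,0.045,0.44,0.2,-0.021],
  [-1,0.045,0.44,0.2,-0.021],
  [-1,0.045,0.44,0.2,-0.021],
])

```text
time: 12.33
tool_pos: [604.9, 208.9, 241.4]
eef_rot: [0.001, 0.039, 0.999, 0.0]
ft_force: [0.2, 0.2, 0.4]
opening: -0.0
grasp_force: 0.0
```

```bash
python3 -c "
from h import *
plan([605,212,217],1.51)"
```

```text
t 12.33 pos [604.9 208.9 241.4] yaw tool y 1.493 tool z [ 0.002  0.    -1.   ] open -0.0
shift [0.0009 0.0125 0.0975] turn -0.0027 alt 0.4973 j6 [ 0.174 -1.319]
```

arm_command([
  [-1,0,0.01,0.03,0],
  [-1,0,0.01,0.05,0],
  [-1,0,0.01,0.06,0],
  [-1,0,0.01,0.07,0],
  [-1,0,0.01,0.08,0],
  [-1,0,0.01,0.085,0],
  [-1,0,0.01,0.09,0],
  [-1,0,0.01,0.09,0],
  [-1,0,0.01,0.09,0],
  [-1,0,0.01,0.09,0],
])

```text
time: 13.17
tool_pos: [605.1, 212.3, 219.6]
eef_rot: [0.001, 0.038, 0.999, -0.0]
ft_force: [-0.3, -0.4, 7.9]
opening: -0.1
grasp_force: 3.7
```

arm_command([
  [-1,0,0,0.003,0],
  [-1,0,0,0.006,0],
  [-1,0,0,0.008,0],
  [-1,0,0,0.008,0],
  [-1,0,0,0.008,0],
  [-1,0,0,0.008,0],
  [-1,0,0,0.008,0],
  [-1,0,0,0.008,0],
  [-1,0,0,0.008,0],
  [-1,0,0,0.008,0],
])

```text
time: 14.0
tool_pos: [605.1, 212.4, 219.6]
eef_rot: [0.001, 0.038, 0.999, -0.0]
ft_force: [-4.1, -2.3, 13.4]
opening: 0.1
grasp_force: 6.8
```

arm_command([
  [-1,0,0,-0.08,0],
  [-1,0,0,-0.2,0],
  [0,0,0,-0.3,0],
  [1,0,-0.1,-0.3,0],
  [1,0.01,-0.2,-0.3,0],
  [1,0.02,-0.3,-0.3,0],
  [1,0.02,-0.4,-0.3,0],
  [1,0.02,-0.45,-0.3,0],
  [1,0.02,-0.46,-0.3,0],
  [1,0.02,-0.46,-0.3,0],
])

```text
time: 14.83
tool_pos: [590.6, 97.8, 290.2]
eef_rot: [-0.001, 0.039, 0.999, 0.0]
ft_force: [-0.1, 0.5, 1.1]
opening: 85.1
grasp_force: 0.0
```

```bash
python3 -c "
from h import *
bot.camera('top');plan([598.5,97,225],1.51)"
```

```text
t 14.88 pos [590.7  98.5 290.3] yaw tool y 1.494 tool z [-0.001  0.001 -1.   ] open 85.4
shift [-0.0317 -0.0039  0.2612] turn -0.0025 alt 0.4975 j6 [-0.004 -1.499]
```

arm_command([
  [1,-0.02,-0.004,0.06,-0.0025],
  [1,-0.032,-0.004,0.13,-0.0025],
  [1,-0.032,-0.004,0.19,-0.0025],
  [1,-0.032,-0.004,0.24,-0.0025],
  [1,-0.032,-0.004,0.26,-0.0025],
  [1,-0.032,-0.004,0.26,-0.0025],
  [-0.9,-0.032,-0.004,0.26,-0.0025],
  [-0.9,-0.032,-0.004,0.26,-0.0025],
  [-0.9,-0.032,-0.004,0.26,-0.0025],
  [-0.9,-0.032,-0.004,0.26,-0.0025],
], grip_force=60)

```text
time: 15.72
tool_pos: [599.2, 96.6, 226.8]
eef_rot: [0.001, 0.03, 1.0, 0.0]
ft_force: [-1.0, 0.2, -0.1]
opening: 38.2
grasp_force: 0.0
```

arm_command([
  [-0.9,0,0,0,0],
  [-0.9,0,0,0,0],
  [-0.9,0,0,0,0],
  [-0.9,0,0,0,0],
  [-0.9,0,0,0,0],
  [-0.9,0,0,0,0],
  [-0.9,0,0,0,0],
  [-0.9,0,0,0,0],
  [-0.9,0,0,0,0],
  [-0.9,0,0,0,0],
])

```text
time: 16.55
tool_pos: [598.9, 95.1, 226.5]
eef_rot: [0.0, 0.03, 1.0, -0.001]
ft_force: [-1.6, -3.8, 1.8]
opening: 13.5
grasp_force: 59.4
```

```bash
python3 -c "
from h import *
plan([598.5,97,225],1.51); print(bot.state()['ft_force'])"
```

```text
t 16.55 pos [598.9  95.1 226.5] yaw tool y 1.511 tool z [ 0.    -0.003 -1.   ] open 13.5
shift [0.0019 0.0075 0.0059] turn 0.0001 alt -0.4999 j6 [-0.009 -1.518]
[-1.55505955 -3.79011662  1.81297687]
```

arm_command([
  [-0.9,0,-0.03,0,0],
  [-0.9,0,-0.08,0,0],
  [-0.9,0,-0.14,0,0],
  [-0.9,0,-0.2,0,0],
  [-0.9,0,-0.26,0,0],
  [-0.9,0,-0.32,0,0],
  [-0.9,0,-0.37,0,0],
  [-0.9,0,-0.41,0,0],
  [-0.9,0,-0.44,0,0],
  [-0.9,0,-0.44,0,0],
])

```text
time: 17.38
tool_pos: [592.7, -13.4, 226.5]
eef_rot: [0.001, 0.031, 1.0, 0.001]
ft_force: [2.8, 6.2, 1.8]
opening: 13.1
grasp_force: 59.4
```

```bash
cat > pt.py <<'E'
from h import *
np.set_printoptions(precision=2,suppress=True)
t=bot.camera("top");s=bot.camera("scene"); st=bot.state(); p=st["tool_pos"]; print(p,st["ft_force"],st["opening"],st["grasp_force"])
a=-.061; y=np.array([-np.sin(a),np.cos(a)]); x=np.array([y[1],-y[0]])
f=lambda q:np.array([(q-p[:2])@x,(q-p[:2])@y])
for c in(t,s):
    for q,z in(("rider",126),("pointer",133)):
        print(q,[(round(m["p"],2),m["uv"],f(atz(c,m["uv"],z)[:2])) for m in bot.mark_of(c,q)])
out=[]
for c in(s,t):
    u,v=np.round(proj(c,np.r_[p[:2]+40*x,133])[0]).astype(int); print(u-20,v-20)
    out.append(cv2.resize(c["image"][v-20:v+20,u-20:u+20,::-1],(400,400),interpolation=cv2.INTER_CUBIC))
cv2.imwrite("pics/pt.png",np.hstack(out))
E
python3 pt.py
```

```text
[592.75 -12.55 226.48] [3.12 5.52 1.86] 13.30107580167129 59.43228900432587
rider []
pointer [(0.7, [326.6, 209.3], array([-89.17,  -7.39]))]
rider [(0.49, [343.1, 214.8], array([40.01,  5.73]))]
pointer [(0.93, [343.4, 217.8], array([55.27, -7.76]))]
322 194
308 149
```

View pics/pt.png

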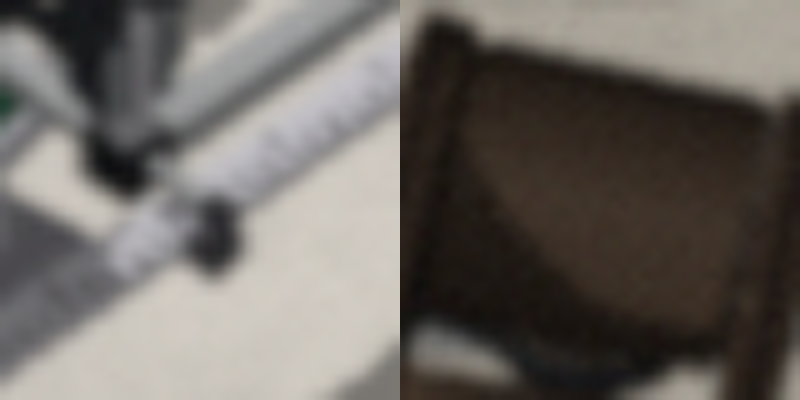

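Run:
```python
from h import *
np.set_printoptions(precision=1,suppress=True,linewidth=200)
g=cv2.cvtColor(cv2.imread("pics/full_t.png"),cv2.COLOR_BGR2GRAY).astype(int)
print("rider cols 320-341, rows 160-172"); print(g[160:173,320:342])
print("left end rows163-172 cols 266-278"); print(g[163:173,266:278])
print("right end rows 170-179, cols 350-364"); print(g[170:180,350:364])
h=cv2.cvtColor(cv2.imread("pics/full_s.png"),cv2.COLOR_BGR2GRAY).astype(int)
print("scene rider rows 208-224, cols 334-352"); print(h[208:225,334:352])
```

```text
rider cols 320-341, rows 160-172
[[ 89  91  88  90  88  90  88  90  89  90  89  86  89  91  90  91  91  91  92  91  91  93]
 [ 90  90  89  90  89  91  88  90  91  89  87  88  91  88  90  89  89  90  89  90  88  89]
 [ 90  91  91  90  88  89  87  90  90  88  88  87  88  91  91  89  90  89  89  91  91  91]
 [ 89  89  89  88  90  88  88  90  88  87  85  87  89  96  96  92  93  92  91  90  90  91]
 [ 89  89  91  87  87  90  90  88  86  77  76  81  95 110 114 107 106 100  90  90  91  98]
 [ 89  88  89  88  87  88  89  83  75  66  64  73 100 129 134 125 127 114  96  93 100 112]
 [ 87  91  87  88  87  89  87  75  62  52  46  59  96 129 132 126 126 114  98  93 101 118]
 [ 92  90  92  90  91  88  84  71  53  44  41  46  82 109 111 105 101 100  95  93  97 105]
 [105 101 100 101  97  96  90  71  55  47  43  46  70  91  94  91  90  89  93  89  91  93]
 [121 115 112 118 112 111 106  93  73  73  69  65  82  96  95  97  99  93  94  98  95  97]
 [129 123 123 131 126 124 123 112 101 107 101  91 107 114 107 114 113 105 113 115 108 110]
 [138 130 133 137 130 130 136 126 122 131 123 111 126 130 118 128 
[... 1904 characters left out ...]
137 169 183 192 195 199]
 [190 187 181 173 161 149 147 127  90  57  50  91 148 181 193 194 196 197]
 [185 183 175 169 164 147 121  93  69  51  46  80 139 180 193 196 197 198]
 [178 175 171 161 150 134 103  68  49  43  45  78 136 179 193 197 197 200]
 [171 159 157 154 144 130 103  71  51  43  56  96 147 183 195 196 199 200]
 [164 148 134 135 147 153 141 110  77  66  90 133 172 193 196 196 198 199]
 [149 143 136 153 174 185 182 160 129 115 138 171 193 197 198 198 199 200]
 [136 142 158 178 192 197 196 189 175 167 178 193 198 200 199 200 199 200]
 [148 168 183 195 199 199 200 198 195 193 194 197 198 199 199 200 199 198]
 [176 190 196 198 199 199 199 199 199 199 200 198 198 200 199 200 197 197]]
```

arm_command([
  [-0.9,0,-0.008,0,0],
  [-0.9,0,-0.016,0,0],
  [-0.9,0,-0.024,0,0],
  [-0.9,0,-0.03,0,0],
  [-0.9,0,-0.033,0,0],
  [-0.9,0,-0.033,0,0],
  [-0.9,0,-0.033,0,0],
  [-0.9,0,-0.033,0,0],
  [-0.9,0,-0.033,0,0],
  [-0.9,0,-0.033,0,0],
])

```text
time: 18.52
tool_pos: [592.3, -20.2, 226.5]
eef_rot: [0.001, 0.03, 1.0, 0.001]
ft_force: [2.2, 5.6, 1.2]
opening: 13.3
grasp_force: 59.4
```

```bash
cat > pt2.py <<'E'
from h import *
np.set_printoptions(precision=2,suppress=True)
s=bot.camera("scene"); st=bot.state(); p=st["tool_pos"]; print(p,st["ft_force"],st["opening"],"ext",np.hypot(p[0]-598.9,p[1]-95.1))
a=-.061; y=np.array([-np.sin(a),np.cos(a)]); x=np.array([y[1],-y[0]]); home=cv2.imread("pics/full_s.png"); S=14
hp=np.array([598.9,95.1])
out=[]
u,v=np.round(proj(s,np.r_[p[:2]+40*x,133])[0]).astype(int)
def P(im,q,z,col): 
    w=proj(s,np.r_[q,z])[0]; cv2.circle(im,tuple(int(t) for t in (w-[u-14,v-14]+.5)*S),3,col,-1); return w
for im in(home,s["image"][:,:,::-1]):
    im=cv2.resize(im[v-14:v+14,u-14:u+14],None,fx=S,fy=S,interpolation=cv2.INTER_CUBIC)
    for e,col in((112.2,(255,0,0)),(116.2,(0,255,0)),(120.2,(0,0,255))): w=P(im,hp-e*y+43*x,133,col); print(e,w)
    P(im,hp-116.2*y+43*x,126,(0,255,255)); out.append(im)
cv2.imwrite("pics/pt2.png",np.hstack(out)); print(u-14,v-14)
for q in("rider","pointer"): print(q,[(round(m["p"],2),m["uv"]) for m in bot.mark_of(s,q)])
E
python3 pt2.py
```

```text
[592.31 -20.21 226.48] [2.21 5.6  1.02] 13.088669972963562 ext 115.49868914042
112.2 [341.44 215.23]
116.2 [340.55 215.83]
120.2 [339.66 216.43]
112.2 [341.44 215.23]
116.2 [340.55 215.83]
120.2 [339.66 216.43]
326 201
rider [(0.36, [344.6, 213.3]), (0.35, [342.1, 218.7])]
pointer [(0.72, [344.4, 217.2]), (0.67, [331.2, 269.7]), (0.3, [384.8, 257.9])]
```

View pics/pt2.png

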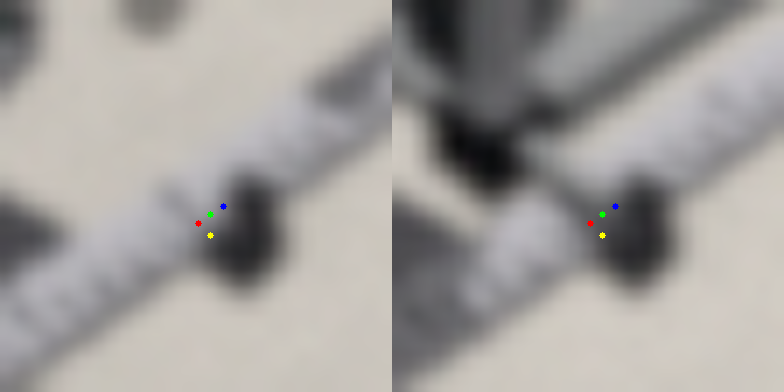

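Run:
```python
from h import *
np.set_printoptions(linewidth=250)
g=cv2.cvtColor(cv2.imread("pics/full_t.png"),cv2.COLOR_BGR2GRAY).astype(int)
print("cols 282-312 rows 162-178"); print(g[162:179,282:313])
h=cv2.cvtColor(cv2.imread("pics/full_s.png"),cv2.COLOR_BGR2GRAY)
a=cv2.resize(g[158:182,264:362].astype(np.uint8),None,fx=8,fy=8,interpolation=cv2.INTER_CUBIC)
b=cv2.resize(h[184:232,320:384],None,fx=8,fy=8,interpolation=cv2.INTER_CUBIC)
b=b[:, :]; W=max(a.shape[1],b.shape[1]); z=np.zeros((a.shape[0]+b.shape[0],W),np.uint8); z[:a.shape[0],:a.shape[1]]=cv2.equalizeHist(a); z[a.shape[0]:,:b.shape[1]]=b
z=z[:600]; cv2.imwrite("pics/cmp.png",z); print(z.shape)
```

```text
cols 282-312 rows 162-178
[[ 93  93  91  92  92  90  96 104 102 102 104 106 105 106 106 106 106 114 121 121 129 136 138 136 134 128 117 108 106 106 107]
 [ 91  89  90  91  89  89  88  91  92  89  91  91  90  89  89  90  89  95  99  97 104 108 106 106 106 101  95  92  90  91  90]
 [ 95  92  92  92  91  92  90  90  91  92  89  89  90  89  86  89  89  88  90  90  90  93  91  88  88  91  90  89  90  86  87]
 [107 108 102  97  99  97  98  96  94  92  95  95  93  94  90  87  91  92  90  90  88  89  88  89  87  90  87  89  88  88  90]
 [131 128 119 107 112 114 109 111 110 104 107 108 104  97  93  93  96  98  98  97  93  94  94  91  88  92  92  94  91  89  87]
 [146 144 132 115 128 129 120 127 130 120 125 128 116 106  94  94 112 116 108 111 111 108 107 107  98 106 105 103 102 101  95]
 [149 146 134 122 135 136 130 137 137 129 135 137 123 104  88 102 124 128 115 129 129 121 126 123 114 122 124 113 118 117 107]
 [150 143 125 125 140 144 139 142 145 136 140 139 123 101  92 112 136 132 119 134 136 126 136 133 121 132 132 120 124 130 115]
 [144 140 125 123 140 147 145 148 149 147 145 135 120  97 
[... 396 characters left out ...]
 133 135 138 138 140 129 115 105  97  91  89  89  90]
 [114 135 155 158 155 150 151 149 149 147 137 125 126 134 144 151 149 142 141 141 137 136 134 126 121 117 116 116 112 107 107]
 [ 98 114 147 155 155 154 155 151 150 147 140 125 115 126 140 151 156 153 152 151 148 148 147 148 147 145 146 145 141 137 133]
 [ 86  98 129 142 146 146 145 144 146 148 145 129  95  87 107 132 152 156 156 155 156 155 158 160 159 158 157 157 157 154 151]
 [ 81  79 100 121 130 132 131 133 145 151 153 132  85  52  66 107 143 159 159 157 159 160 159 161 162 159 160 158 158 160 159]
 [ 80  70  88 109 122 120 119 126 141 151 154 135  83  37  46  98 142 158 160 162 160 157 159 160 159 160 160 158 158 160 159]]
(576, 784)
```

View pics/cmp.png

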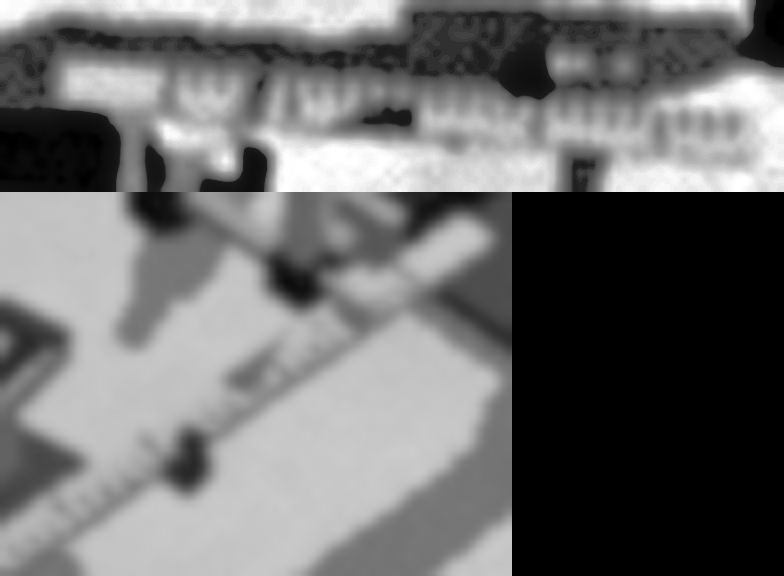

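```bash
python3 -c "
from h import *
s=bot.state(); print(s['tool_pos'],s['ft_force'],s['opening'],s['grasp_force'],s['time']); print(bot.sign_off())"
```

```text
[592.32800354 -20.19164113 226.47956752] [3.58923422 5.65804618 0.887345  ] 13.417706546931672 59.441514015197754 18.6667
the job is handed in; nothing more can be done
None
```

I handed the job in at about 18.7 s, with no verdict returned: the carrier is released level on the ledge (about 2–3 mm off centre in the pictures), the button is fully down, and the gripper holds the boom 115.5 mm out against an estimated 115 ± 1.5 mm to the rider; one scene-camera reading suggested 112–113 mm, close to the 4 mm limit.

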